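# Dose two stock tablets from a lever dispenser into a ramekin

### The job

Set the empty ramekin upright in the ring under the spout of the stock tablet dispenser, then dose two tablets into it: swing its lever round towards the front to the stop and let it go all the way back, twice. Exactly two tablets must lie in the ramekin, which stays in the ring; do not disturb the filled ramekins or the pepper mill.

Things in the scene. Friction and masses are not known exactly. Their poses are not given: they have to be found in the camera images.
- dispenser: Steel rotary stock tablet dispenser, fixed to the counter. Origin: on its upright turning axis at counter height; x points away from its front (back), y to its left. Foot plate 8 mm thick, 124 mm wide, from 101 mm before the axis to 107 mm behind. Round head, radius 68 mm, 148 to 174 mm above the counter, on a column 76 mm wide, 69 to 95 mm behind the axis.
- cup_seat (a point): Centre of the cup ring, on the foot plate's upper face (8 mm above the counter), 50 mm before the axis, straight under the spout; axes as the dispenser's. The ring: inner radius 39 mm, outer 43 mm, 6 mm high. Spout and head hang close above a ramekin in it, so the gripper must come in from the dispenser's front, leaning back towards it by about 40 degrees.
- spout (a point): Centre of the spout's lower end, 125 mm above the counter; a tube of 41 mm outer diameter under the head. Each tablet drops out here, once the lever has come within about 0.17 rad of its stop; when the lever is fully back the next tablet falls into the rotor's pocket.
- tablet_tube (a point): Centre of the lid of the clear tube that holds the tablets, a grey disc riding on top of them: 40 mm in diameter, standing on the head 50 mm from the axis at 120 degrees anticlockwise of the dispenser's +x, lid 230 mm above the counter.
- lever (a joint): Angle of the lever about the dispenser's axis, rad: 0 = rest, 1.047 (60 degrees) = stop; grows anticlockwise seen from above, from the dispenser's left towards its front. A spring returns it (about 1.6 N at the grip at rest, 5.8 N at the stop), damped: back at rest in about 0.4 s.
- lever_grip (a point): On the centre line of the lever's upright black grip, 190 mm above the counter; turns with the lever. Grip: round, 20 mm in diameter, 166 to 213 mm above the counter, 125 mm from the dispenser's axis; at rest 105 degrees anticlockwise of the dispenser's +x, at the stop 165 degrees. Lever bar under it: 15 mm wide, 8 mm thick, 160 mm above the counter.
- lever_axis (a point): On the dispenser's turning axis, 190 mm above the counter.
- ramekin_empty: The empty white porcelain ramekin: 71 mm in diameter at the rim (62 mm at the foot), 44 mm high, wall about 4 mm, floor 6 mm, 0.16 kg (varies a little). Origin: centre of its underside; z up. It stands on the board with the two filled ones, in any of the three places.
- ramekin_sauce_a: Ramekin of the same size filled with pale sauce; leave alone. Origin: centre of its underside.
- ramekin_sauce_b: Ramekin of the same size filled with red sauce; leave alone. Origin: centre of its underside.
- board: Narrow white cutting board 135 x 332 x 15 mm, fixed; the three ramekins stand in a row on it, 110 mm apart along its y. Origin: centre of its underside.
- mill: Wooden pepper mill, 58 mm in diameter, 150 mm tall, on the counter; leave alone. Origin: centre of its underside.
- tablet_1: Round brown stock tablet, 26 mm in diameter, 14 mm high, bevelled edges, 12 g. Origin: centre of its underside. It starts in the rotor pocket and is dosed first.
- tablet_2: Round brown stock tablet, 26 mm in diameter, 14 mm high, bevelled edges, 12 g. Origin: centre of its underside. It starts lowest in the clear tube and is dosed second.
- tablet_3: Round brown stock tablet, 26 mm in diameter, 14 mm high, bevelled edges, 12 g. Origin: centre of its underside. It starts third and must stay in the dispenser.
- tablet_4: Round brown stock tablet, 26 mm in diameter, 14 mm high, bevelled edges, 12 g. Origin: centre of its underside. It starts on top in the tube and must stay in the dispenser.

How it is judged (in metres and radians):
On the way, in this order (a step that is already met when the one before it is completed fails the run):
1. the empty ramekin stands upright in the ring under the spout, let go (horizontal distance between ramekin_empty and cup_seat below 0.011 m and z of ramekin_empty in the frame of cup_seat between -0.004 and 0.004 m and angle between ramekin_empty's own z axis and vertical below 0.08 rad and contact force between the fingers and ramekin_empty below 0.1 N), for 0.2 s.
2. the lever is at its stop (value of joint lever above 0.95 rad), for 0.05 s.
3. the lever is back at rest and the first tablet lies in the ramekin (value of joint lever below 0.05 rad and horizontal distance between tablet_1 and ramekin_empty below 0.03 m and z of tablet_1 in the frame of ramekin_empty between 0 and 0.04 m), for 0.1 s.
4. the lever is at its stop again (value of joint lever above 0.95 rad), for 0.05 s.
At the end, for the whole second after the job is handed in: Tablets 1 and 2 lie in the ramekin (within 30 mm of its centre line, below the rim); it stands still and upright (4.5 degrees) on the foot plate in the ring (11 mm from its centre, 4 mm in height); the lever is back (below 0.05 rad); the other tablets are still in the dispenser (all of step 3 and horizontal distance between tablet_2 and ramekin_empty below 0.03 m and z of tablet_2 in the frame of ramekin_empty between 0 and 0.04 m and horizontal distance between ramekin_empty and cup_seat below 0.011 m and z of ramekin_empty in the frame of cup_seat between -0.004 and 0.004 m and angle between ramekin_empty's own z axis and vertical below 0.08 rad and z of each of tablet_3, tablet_4 in the frame of dispenser above 0.145 m and linear speed of ramekin_empty below 0.02 m/s); the robot touches nothing.
It fails at once if a third tablet leaves the dispenser (z of any of tablet_3, tablet_4 in the frame of dispenser below 0.135 m).
It fails at once if a filled ramekin is moved more than 20 mm or tipped over 15 degrees (distance of any of ramekin_sauce_a, ramekin_sauce_b from where it was at the start of the episode above 0.02 m or angle between any of ramekin_sauce_a, ramekin_sauce_b's own z axis and vertical above 0.262 rad).
It fails at once if the pepper mill is moved more than 20 mm (distance of mill from where it was at the start of the episode above 0.02 m).
It also fails if it takes over 66 s, if anything falls off the work surface, if the arm or the gripper's body presses on something with over 40 N, if the wrist force passes 120 N, or if a joint passes its speed limit or range.

### The arm

A 7-joint arm with a two-finger parallel gripper is mounted at the origin on a cart in front of the work surface, level with it; the furniture and walls round the work are solid. World frame = base frame: x ahead of the robot, y to its left, z up, the work surface at z = 0. Lengths are in mm, angles in rad, forces in N, time in s.
With the tool pointing down it reaches from about 400 to 850 mm from the base axis. Payload 4.4 kg.
Tool frame: the origin (TCP) lies at the very end of the fingers, on their centre line; the grasp point (between the pads) lies 19 mm behind it (robot.grip_depth is the distance from the TCP to the grasp point, in mm); z points along the fingers, y is the line along which they close (so a half turn about z gives the same grasp; the last joint's range is limited). The gripper opens to 94 mm and grips with 3 to 60 N. Pads are 16 mm wide; open, the fingers measure 119 mm over their backs; the gripper's body (75 mm by 177 mm) begins 78 mm behind the grasp point.
Start: joints at [1.241, 0.628, 0.038, 1.517, -0.027, 0.996, -0.02], TCP at [169.517, -627.521, 205.478] pointing down, gripper open.
Joint ranges: [-3.06, 3.06], [-0.37, 2.12], [-1.25, 1.32], [0.18, 2.47], [-1.1, 4.24], [0.23, 1.98], [-2.94, 2.94]. Speed limits (rad/s): [2.57, 2.57, 3.14, 3.14, 3.14, 3.14, 3.14].

### API

Orientations are given as [roll, pitch, yaw] about the fixed x, y, z axes, in that order (R = Rz(yaw) Ry(pitch) Rx(roll)).
In Python, from station import robot gives the robot as it stands.
- The arm moves only by the shell command python3 -m crank 'ROWS' [FORCE]. ROWS is a JSON object of lists of equal length, an entry for each row: "travel": the shift along the tool's x, y, z as a fraction of full scale, a list of three; "rot": the turn, a rotation vector about the tool's x, y, z as a fraction of full scale, a list of three; "grip": the gripper command: -1 is fully open, 1 is shut, values between are in proportion. A call has 1 to 20 rows; each row is the pose to reach, as a shift and turn from the pose commanded when the call began, along the tool's axes at that moment; what a row does not reach only later rows make up. Full scale, the value 1, is 300 mm for a shift and pi/4 rad for a turn. A row lasts 1/8 s, in which the tool goes at most 62.5 mm and 10.7 degrees, less where a joint would pass 70% of its speed; a pose out of reach is approached as far as the arm can. A call with a number of a shift or a turn outside -1 to 1 is refused whole. A call with a gripper value outside its range is refused whole. The fingers move at their own pace and stop on an object; FORCE is the grip in N (left out, the last holds). Time passes only in rows, so rows that repeat a pose let the fingers close. It gives the time, the measured TCP pose, the force, the opening and the grip force at its end, in the units of the state.
- robot.read_state(): the state, without advancing time (a new reading comes with each control period).
- robot.camera(name): name is "scene" or "top" or "wrist"; returns a dict with "img" (420x560x3 uint8, blue, green, red), "z_map" (420x560 float32, mm along the optical axis (not along the pixel's ray), 0 where there is no reading), "fx", "fy", "cx", "cy" (pixels), "extrinsics" (4x4, takes a point from camera to world coordinates); the wrist camera has in their place "hand_eye" (4x4, takes a point from camera to tool coordinates, whose origin is the TCP and whose axes are the flange's). Camera axes: x right, y up, looking along -z (the intrinsics and any distortion apply to the point x, -y, -z); pixel columns grow to the right and rows downward; lengths in mm; the calibration is good to about 2 mm. A picture is of the moment at which its call begins: read the wrist's pose just before it.
- robot.finish_job(): hands the job in; it is judged then, once.
Trained networks look in the newest picture that a camera, given by its name, has taken for a name from the list of things; names that differ only in an ending like _2 or _b are one class to them, and where a whole thing is asked for, a point or a joint stands for the part that bears it (a point fixed in the world has none). Each returns a list of dicts, best first, with "conf" (0 to 1); they miss things now and then, are a little off and sometimes report something else, mostly with a low value. They report only what shows in the picture. A call takes as long as a camera call.
- robot.recognise(camera, thing): "bbox" ([left, top, right, bottom] in pixels, round what is visible of it).
The state is a dict: "time_s": time; "q": joint angles; "joint_vel": joint speeds; "joint_torque": joint torques, N m; "position": TCP position; "orientation": TCP orientation; "wrist_force": force on the tool from outside, world axes, zero at the start; "ft_torque": the same for the moment, N m; "width": opening from 0.0 (shut) to 1.0 (fully open); "grip_force": force on a finger pad.
Only numpy, scipy, OpenCV 4.12 (cv2) and the standard library are available. Lean on these libraries where they do the work, as an engineer would, in place of code of your own. Each camera call takes 0.05 s, during which the arm holds its last target. There are 200 camera calls.

## Working session

There is one attempt and no reset: what is moved stays moved. The work goes in short steps, Python scripts to look and compute and a shell command to move; the robot and the scene stay as the last step left them, time stands still between calls to the robot, and variables do not carry over. Pictures are saved under pics/ and viewed, at most 10 in all, crops included, and the job is handed in when it is done.

```bash
mkdir -p pics; ls; cat > h.py <<'E'
from station import robot
import numpy as np, cv2
from scipy.spatial.transform import Rotation as R
def cloud(c):
    z=c["z_map"]; v,u=np.mgrid[:z.shape[0],:z.shape[1]]
    P=np.stack([(u-c["cx"])/c["fx"]*z,-(v-c["cy"])/c["fy"]*z,-z,np.ones_like(z)],-1)
    return P@np.array(c["extrinsics"]).T[:,:3]
def pose():
    s=robot.read_state(); return np.array(s["position"]),R.from_euler('xyz',s["orientation"])
def delta(p,Rt):
    p0,R0=pose(); print("travel",np.round(R0.inv().apply(np.array(p)-p0)/300,4),"rot",np.round((R0.inv()*Rt).as_rotvec()/(np.pi/4),4))
E
python3 - <<'E'
from h import *
s=robot.read_state(); print(s["position"],s["orientation"],s["time_s"])
ims=[]
for n in ["scene","top"]:
    c=robot.camera(n); cv2.imwrite(f"pics/{n}0.png",c["img"]); P=cloud(c); np.save(n+".npy",P)
    print(n, np.round(np.array(c["extrinsics"]),2).tolist(), c["fx"],c.keys())
    for t in ["ramekin_empty","ramekin_sauce_a","ramekin_sauce_b","mill","dispenser","lever","tablet_tube","board","lever_grip"]:
        try:
            for d in robot.recognise(n,t)[:3]:
                b=np.array(d["bbox"]); u,v=((b[:2]+b[2:])/2).astype(int)
                print(t,np.round(b),round(d["conf"],2),np.round(P[v,u]))
        except Exception as e: print(t,e)
E
```

```text
pics
[ 169.33990683 -626.8576681   204.57135953] [-3.13970323e+00 -2.95537921e-06  2.63790287e-01] 0.0
scene [[-0.75, 0.34, -0.57, -129.19], [-0.66, -0.41, 0.63, 564.0], [-0.02, 0.85, 0.53, 735.5], [0.0, 0.0, 0.0, 1.0]] 410.2115700610215 dict_keys(['img', 'z_map', 'fx', 'fy', 'cx', 'cy', 'extrinsics'])
ramekin_empty [309. 202. 330. 226.] 0.73 [ 512. -332.   19.]
ramekin_sauce_a [292. 220. 318. 241.] 0.81 [ 476. -215.   37.]
ramekin_sauce_a [274. 238. 295. 263.] 0.58 [ 459. -102.   39.]
ramekin_sauce_b [292. 220. 318. 241.] 0.81 [ 476. -215.   37.]
ramekin_sauce_b [274. 238. 295. 263.] 0.58 [ 459. -102.   39.]
mill [322. 162. 341. 206.] 0.6 [ 544. -439.   76.]
dispenser [131. 225. 237. 332.] 0.86 [617. 123.  -1.]
dispenser [153. 246. 221. 274.] 0.59 [486. 185. 169.]
lever [156. 248. 220. 273.] 0.61 [486. 185. 169.]
tablet_tube [131. 225. 234. 333.] 0.79 [622. 126.  -2.]
board [256. 215. 350. 276.] 0.63 [ 456. -177.   14.]
lever_grip [156. 248. 220. 274.] 0.82 [485. 184. 170.]
top [[0.02, 0.99, -0.11, 346.67], [-1.0, 0.02, -0.01, -110.77], [-0.01, 0.11, 0.99, 1598.9], [0.0, 0.0, 0.0, 1
[... 175 characters left out ...]
189. 243.] 0.23 [452. 164. 165.]
ramekin_sauce_a [268. 221. 291. 244.] 0.96 [461. -96.  42.]
ramekin_sauce_a [309. 218. 330. 245.] 0.74 [ 466. -214.   43.]
ramekin_sauce_b [268. 221. 291. 244.] 0.96 [461. -96.  42.]
ramekin_sauce_b [309. 218. 330. 245.] 0.74 [ 466. -214.   43.]
mill [392. 193. 420. 214.] 0.76 [ 541. -446.  139.]
mill [148. 166. 233. 241.] 0.72 [518. 136. 232.]
dispenser [148. 166. 232. 245.] 0.64 [514. 137. 227.]
lever [392. 194. 419. 213.] 0.66 [ 541. -446.  139.]
lever [179. 215. 190. 242.] 0.58 [457. 161. 170.]
tablet_tube [149. 170. 232. 242.] 0.75 [514. 137. 227.]
board [261. 208. 373. 253.] 0.76 [ 469. -206.   36.]
lever_grip [181. 219. 190. 242.] 0.74 [452. 159. 164.]
```

```bash
python3 - <<'E'
import cv2,numpy as np
a=cv2.imread("pics/top0.png")[140:270,130:440]; b=cv2.imread("pics/scene0.png")[150:350,110:370]
a=cv2.resize(a,None,fx=2.4,fy=2.4,interpolation=3)[:, :744]; cv2.imwrite("pics/t1.png",a)
b=cv2.resize(b,None,fx=3,fy=3,interpolation=3); cv2.imwrite("pics/s1.png",b)
E
```

```text
(no output)
```

View pics/t1.png

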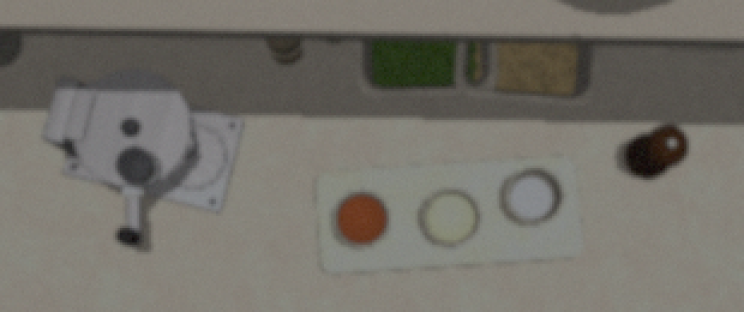

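View pics/s1.png

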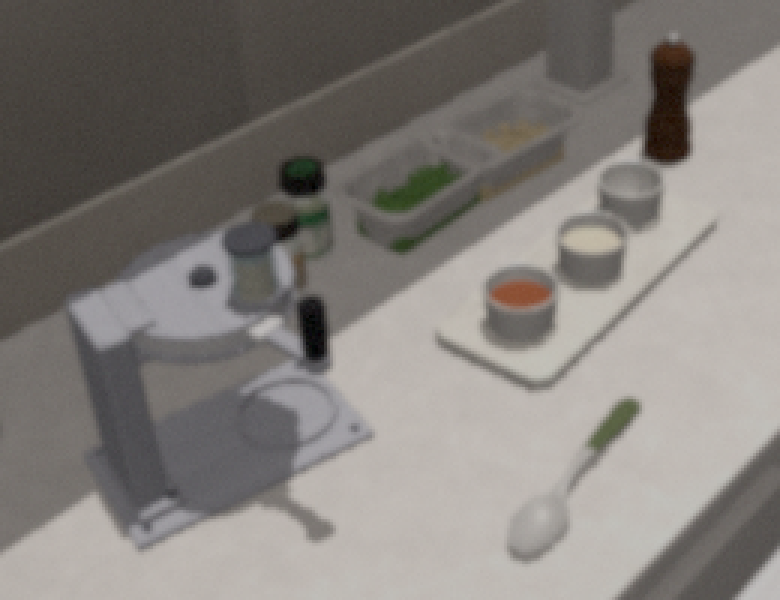

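The top crop shows the red ramekin at (361,219), the pale one at (449,217) and the empty one at (531,196). The mill is at (665,145). The dispenser head knob is at (130,127), the tube lid at (137,165), the grip at (128,236) and the ring at about (200,157), so the front faces -y. The scene crop agrees.

```bash
python3 - <<'E'
from h import *
from scipy.optimize import least_squares
for n in ["top","scene"]:
    P=np.load(n+".npy").reshape(-1,3); 
    D=P[(abs(P[:,0]-500)<170)&(P[:,1]>-60)&(P[:,1]<330)]
    def sel(a,b,Q=D): return Q[(Q[:,2]>a)&(Q[:,2]<b)]
    lid=sel(224,240); head=sel(169,180); foot=sel(5,12)
    print(n,"lid",len(lid),lid.mean(0).round(1),lid.min(0).round(),lid.max(0).round())
    g=sel(200,220); g=g[g[:,0]<440]; print("grip",len(g),g.mean(0).round(1) if len(g) else "", "all",sel(160,222)[:,0].min())
    print("head",len(head),head.min(0).round(1),head.max(0).round(1),np.median(head[:,2]))
    print("foot",len(foot),foot.min(0).round(1),foot.max(0).round(1),np.median(foot[:,2]))
    f=cv2.minAreaRect(foot[:,:2].astype(np.float32)); print(f)
    cnt=P[(abs(P[:,0]-430)<30)&(abs(P[:,1]+20)<40)]; print("counter z",np.median(cnt[:,2]),cnt[:,2].std())
    # ramekin rims
    for c in [(500,-320),(466,-214),(461,-96)]:
        Q=P[(np.hypot(P[:,0]-c[0],P[:,1]-c[1])<50)&(P[:,2]>52)&(P[:,2]<66)]
        if len(Q)>8:
            r=least_squares(lambda q:np.hypot(Q[:,0]-q[0],Q[:,1]-q[1])-33.5,c,loss='soft_l1').x; print("ram",c,r.round(1),len(Q),np.median(Q[:,2]))
    M=P[(np.hypot(P[:,0]-541,P[:,1]+446)<45)&(P[:,2]>40)]; print("mill",M.mean(0).round(1),M.min(0),M.max(0))
    B=P[(abs(P[:,0]-470)<110)&(abs(P[:,1]+206)<200)&(P[:,2]>9)&(P[:,2]<19)]; print("board",cv2.minAreaRect(B[:,:2].astype(np.float32)))
    W=P[(abs(P[:,1]-50)<400)&(P[:,0]>560)&(P[:,2]>60)]; print("behind",len(W), np.percentile(W,[0,2,10,50],0).round())
E
```

```text
top lid 175 [505.6 147.8 230.3] [487. 128. 225.] [524. 168. 238.]
grip 50 [428.8 157.5 212.6] all 419.22991596839995
head 1652 [419.2  95.1 169. ] [620.4 261.4 180. ] 174.65250851805183
foot 1821 [330.1 -59.8   5. ] [669.8 330.   12. ] 7.0274516398346805
((499.8995666503906, 135.0623779296875), (389.80780029296875, 339.5828552246094), 89.90619659423828)
counter z 3.7130057955876055 629.1699088963536
ram (500, -320) [ 496.2 -310.1] 98 58.04384928614195
ram (466, -214) [ 468.  -209.2] 94 58.21295767300876
ram (461, -96) [ 463.7 -100.2] 91 58.563457412577236
mill [ 548.  -450.8  112.1] [ 526.4194961  -479.00188907   40.09474429] [ 576.37004992 -431.78597002  156.98112712]
board ((474.4710693359375, -205.9491729736328), (400.02777099609375, 208.32933044433594), 89.76478576660156)
behind 26918 [[ 560. -350.   60.]
 [ 586. -334.   70.]
 [ 598. -268.  499.]
 [ 654.   55.  506.]]
scene lid 159 [499.4 150.3 227.2] [482. 130. 224.] [522. 168. 230.]
grip 80 [421.9 160.6 208. ] all 414.1701585734834
head 1661 [414.8  96.7 169. ] [615.4 263.2 180. ] 172.09481490856842
foot 1996 [395.3 -59.8   5. ] [662.9 279.   12. ] 6.639219535801658
((568.4474487304688, 77.98930358886719), (370.6553955078125, 237.38931274414062), 70.52214050292969)
counter z -1.4979360992548436 5.708146647295274
ram (500, -320) [ 492.7 -309.9] 90 55.4063440344072
ram (466, -214) [ 464.5 -208.5] 105 55.86983075719638
ram (461, -96) [459.6 -99.3] 118 55.645593903614895
mill [ 540.3 -444.6   93.8] [ 521.42341774 -471.75860127   40.05707992] [ 568.84283755 -427.71734041  149.03315113]
board ((471.0743103027344, -206.45321655273438), (132.9656219482422, 330.5320129394531), 5.282904624938965)
behind 56686 [[ 560. -350.   60.]
 [ 589. -324.   67.]
 [ 593. -246.  116.]
 [ 950.  123.  486.]]
```

```bash
python3 - <<'E'
from h import *
delta([370,-440,260],R.from_euler('xyz',[np.pi,-.698,np.pi/4]))
E
```

```text
travel [ 0.8081 -0.4292 -0.1817] rot [ 0.2317  0.8681 -0.6367]
```

```bash
python3 -m crank '{"travel":[[0.1,-0.05,-0.1],[0.2,-0.1,-0.18],[0.32,-0.17,-0.18],[0.44,-0.23,-0.18],[0.56,-0.3,-0.18],[0.68,-0.36,-0.18],[0.81,-0.43,-0.18],[0.81,-0.43,-0.18],[0.81,-0.43,-0.18],[0.81,-0.43,-0.18]],"rot":[[0,0,0],[0.03,0.12,-0.09],[0.07,0.26,-0.19],[0.11,0.4,-0.3],[0.15,0.55,-0.4],[0.19,0.7,-0.51],[0.23,0.87,-0.64],[0.23,0.87,-0.64],[0.23,0.87,-0.64],[0.23,0.87,-0.64]],"grip":[-1,-1,-1,-1,-1,-1,-1,-1,-1,-1]}'
cat >> h.py <<'E'
def wcloud(c):
    p,r=pose(); T=np.eye(4); T[:3,:3]=r.as_matrix(); T[:3,3]=p
    c["extrinsics"]=T@np.array(c["hand_eye"]); return cloud(c)
E
python3 - <<'E'
from h import *
from scipy.optimize import least_squares
c=robot.camera("wrist"); P=wcloud(c); cv2.imwrite("pics/w1.png",c["img"])
print(robot.read_state()["q"], np.array(c["hand_eye"]).round(2).tolist())
for d in robot.recognise("wrist","ramekin_empty"): print(d)
P=P.reshape(-1,3)
for i in range(2):
  for ce in [(494,-310),(466,-209),(462,-100)]:
    Q=P[(np.hypot(P[:,0]-ce[0],P[:,1]-ce[1])<48)&(P[:,2]>52)&(P[:,2]<66)]
    if len(Q)>8:
        r=least_squares(lambda q:np.hypot(Q[:,0]-q[0],Q[:,1]-q[1])-33.5,ce,loss='soft_l1').x; print(ce,r.round(1),len(Q),np.percentile(Q[:,2],[5,50,95]))
  break
B=P[(abs(P[:,0]-494)<80)&(abs(P[:,1]+310)<90)&(P[:,2]>5)&(P[:,2]<24)]; print(np.median(B[:,2]))
E
```

```text
time_s: 2.25
position: [370.0, -440.7, 260.1]
orientation: [3.137, -0.696, 0.789]
wrist_force: [-0.3, -0.7, -0.7]
width: 0.999
grip_force: 0.0
[ 1.43508696  0.67403771 -0.37944164  1.56807394 -0.45358766  1.21126113
  0.54351134] [[0.0, 0.97, 0.24, 69.75], [1.0, -0.0, 0.0, -0.54], [0.0, 0.24, -0.97, -179.27], [0.0, 0.0, 0.0, 1.0]]
{'bbox': [243.1, 146.2, 299.3, 207.9], 'conf': 0.9}
(494, -310) [ 491.6 -309.9] 641 [52.78824801 58.69125024 60.58364089]
(466, -209) [ 463.1 -209.2] 636 [52.56284463 58.48985696 60.6369389 ]
(462, -100) [ 458.7 -100. ] 601 [52.67982047 58.160256   60.63590485]
15.640273208370076
```

View pics/w1.png

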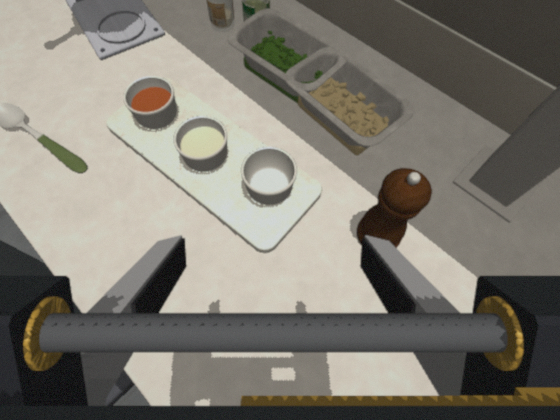

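The wrist picture shows the empty ramekin at (269,175) between the fingers' approach lines. The pale one is at (201,142), the red one at (151,103) and the mill at (400,210), off to the right.

```bash
python3 - <<'E'
from h import *
T=R.from_euler('xyz',[np.pi,-.698,np.pi/4]); p=np.array([492,-310,51])+T.apply([0,0,19]); print(p)
delta(p-T.apply([0,0,90]),T); delta(p,T)
E
```

```text
[ 500.63451456 -301.36548544   36.44354725]
travel [ 0.008  -0.0214  0.6791] rot [0.0025 0.0015 0.0038]
travel [ 0.0084 -0.022   0.9791] rot [0.0025 0.0015 0.0038]
```

```bash
python3 -m crank '{"travel":[[0,-0.01,0.12],[0.008,-0.02,0.28],[0.008,-0.021,0.42],[0.008,-0.022,0.56],[0.008,-0.022,0.68],[0.008,-0.022,0.76],[0.008,-0.022,0.83],[0.008,-0.022,0.9],[0.008,-0.022,0.95],[0.008,-0.022,0.978],[0.008,-0.022,0.978],[0.008,-0.022,0.978]],"rot":[[0,0,0],[0,0,0],[0,0,0],[0,0,0],[0,0,0],[0,0,0],[0,0,0],[0,0,0],[0,0,0],[0,0,0],[0,0,0],[0,0,0]],"grip":[-1,-1,-1,-1,-1,-1,-1,-1,-1,-1,-1,-1]}'
python3 -m crank '{"travel":[[0,0,0],[0,0,0],[0,0,0],[0,0,0],[0,0,0],[0,0,0],[0,0,0],[0,0,0]],"rot":[[0,0,0],[0,0,0],[0,0,0],[0,0,0],[0,0,0],[0,0,0],[0,0,0],[0,0,0]],"grip":[-0.2,0,0.3,1,1,1,1,1]}' 15
python3 - <<'E'
from h import *
p,r=pose(); print(p,r.inv().apply([0,0,150])/300)
E
```

```text
time_s: 3.85
position: [500.7, -301.1, 36.7]
orientation: [3.137, -0.698, 0.789]
wrist_force: [0.3, -0.3, -0.4]
width: 0.998
grip_force: 0.0
time_s: 4.85
position: [500.9, -300.7, 36.6]
orientation: [3.138, -0.699, 0.789]
wrist_force: [-2.5, -3.0, 4.2]
width: 0.739
grip_force: 15.0
[ 500.86664028 -300.73696755   36.58150041] [ 0.32166908  0.00150478 -0.38278812]
```

```bash
python3 -m crank '{"travel":[[0.02,0,-0.025],[0.08,0,-0.1],[0.16,0,-0.19],[0.26,0,-0.31],[0.36,0,-0.43],[0.45,0,-0.535],[0.5,0,-0.6],[0.5,0,-0.6],[0.5,0,-0.6]],"rot":[[0,0,0],[0,0,0],[0,0,0],[0,0,0],[0,0,0],[0,0,0],[0,0,0],[0,0,0],[0,0,0]],"grip":[1,1,1,1,1,1,1,1,1]}'
python3 - <<'E'
from h import *
delta([500,-110,270],R.from_euler('xyz',[np.pi,-.698,np.radians(77.2)]))
E
```

```text
time_s: 5.98
position: [498.8, -299.8, 269.4]
orientation: [3.141, -0.699, 0.788]
wrist_force: [-0.1, -0.2, -1.6]
width: 0.744
grip_force: 15.0
travel [ 0.3469 -0.4432  0.2887] rot [ 0.4579 -0.0007 -0.5454]
```

```bash
python3 -m crank '{"travel":[[0.03,-0.04,0.03],[0.09,-0.12,0.08],[0.16,-0.2,0.13],[0.22,-0.28,0.18],[0.28,-0.36,0.23],[0.33,-0.42,0.275],[0.347,-0.443,0.289],[0.347,-0.443,0.289],[0.347,-0.443,0.289],[0.347,-0.443,0.289]],"rot":[[0.04,0,-0.05],[0.11,0,-0.13],[0.19,0,-0.23],[0.27,0,-0.32],[0.35,0,-0.42],[0.42,0,-0.5],[0.458,0,-0.545],[0.458,0,-0.545],[0.458,0,-0.545],[0.458,0,-0.545]],"grip":[1,1,1,1,1,1,1,1,1,1]}'
python3 - <<'E'
from h import *
c=robot.camera("wrist"); P=wcloud(c); cv2.imwrite("pics/w2.png",c["img"]); np.save("w2.npy",P)
print(robot.read_state()["q"])
D=P.reshape(-1,3); D=D[(abs(D[:,0]-540)<140)&(D[:,1]>0)&(D[:,1]<330)]
h=np.histogram(D[:,2],bins=range(-10,250,4)); print([(int(b),int(n)) for n,b in zip(*h) if n>150])
def sel(a,b): return D[(D[:,2]>a)&(D[:,2]<b)]
for a,b in [(224,240),(200,222)]:
    q=sel(a,b); print(a,len(q),q.mean(0).round(1) if len(q) else '',q.min(0).round() if len(q) else '',q.max(0).round() if len(q) else '')
E
```

```text
time_s: 7.22
position: [500.8, -112.0, 270.8]
orientation: [3.139, -0.697, 1.346]
wrist_force: [-0.4, 0.8, -2.2]
width: 0.737
grip_force: 15.0
[ 0.98036161  0.58656604 -0.57294461  1.77244228 -0.42383199  1.07671668
  0.47875738]
[(-2, 14456), (2, 721), (6, 6060), (10, 527), (14, 306), (94, 255), (150, 592), (154, 310), (158, 429), (162, 725), (166, 247), (170, 2942), (174, 3219), (178, 965), (182, 421), (186, 173), (190, 166), (194, 172), (198, 176), (202, 183), (206, 192), (210, 289), (214, 193), (226, 545), (230, 423)]
224 1007 [501.2 145.1 229.6] [482. 129. 224.] [521. 168. 232.]
200 1067 [470.7 143.1 210.6] [415. 131. 200.] [518. 168. 222.]
```

View pics/w2.png

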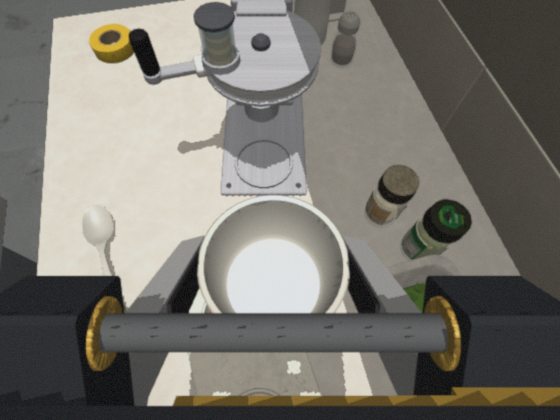

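The wrist picture shows the ramekin held level at (273,260). The plate's front edge runs (222,192)-(307,192), with the ring at (263,162), the head knob at (261,42), the tube lid at (214,17) and the grip at (143,50).

```bash
python3 - <<'E'
from h import *
from scipy.optimize import least_squares
P=np.load("w2.npy").reshape(-1,3); ax=np.array([547.5,163.5]); psi=np.radians(77.2)
for it in range(2):
    c,s=np.cos(psi),np.sin(psi); M=np.array([[c,s],[-s,c]])
    L=np.c_[(P[:,:2]-ax)@M.T,P[:,2]]
    f=L[(abs(L[:,0])<125)&(abs(L[:,1])<85)&(L[:,2]>4)&(L[:,2]<13)]
    # bounds in slices
    xs=np.arange(-95,-20,8); lo=[];hi=[]
    for x in xs:
        q=f[abs(f[:,0]-x)<4][:,1]; lo.append(np.percentile(q,1)); hi.append(np.percentile(q,99))
    a=np.polyfit(xs,lo,1); b=np.polyfit(xs,hi,1)
    ys=np.arange(-50,51,10); fr=[np.percentile(f[abs(f[:,1]-y)<5][:,0],1) for y in ys]; d=np.polyfit(ys,fr,1)
    print("sides",a.round(3),b.round(3),"front",d.round(3))
    h=L[(np.hypot(L[:,0],L[:,1])<85)&(abs(L[:,2]-174)<5)]
    # circle edge: angular bins
    th=np.arctan2(h[:,1],h[:,0]); rr=np.hypot(h[:,0],h[:,1]); E=[]
    for t in np.radians(np.r_[-170:-40:10,40:90:10,130:180:10]):
        k=abs(th-t)<np.radians(5)
        if k.sum()>10: m=np.percentile(rr[k],97); E.append([m*np.cos(t),m*np.sin(t)])
    E=np.array(E); r=least_squares(lambda q:np.hypot(E[:,0]-q[0],E[:,1]-q[1])-q[2],[0,0,68],loss='soft_l1').x; print("head",r.round(1))
    g=L[(np.hypot(L[:,0]+32,L[:,1]-121)<30)&(L[:,2]>200)&(L[:,2]<220)]; print("grip",g.mean(0).round(1),g.min(0).round(),g.max(0).round(), "want -32.4 120.7")
    l=L[(np.hypot(L[:,0]+25,L[:,1]-43)<30)&(L[:,2]>225)]; print("lid",l.mean(0).round(1),((l.min(0)+l.max(0))/2).round(1),"want -25 43.3")
    break
# ramekin in hand
p,r=pose(); T=(P-p)@r.as_matrix()
K=P[(np.hypot(P[:,0]-496,P[:,1]+124)<60)&(P[:,2]>240)&(P[:,2]<315)]
print(p, len(K), np.histogram(K[:,2],bins=range(240,316,5)))
z=np.percentile(K[:,2],99.5)
for top in [z]:
    Q=K[K[:,2]>top-6]; q=least_squares(lambda q:np.hypot(Q[:,0]-q[0],Q[:,1]-q[1])-34,[496,-124],loss='soft_l1').x
    print("rim",q,top, "expected", p-r.apply([0,0,19]))
E
```

```text
sides [ 2.0000e-03 -6.1531e+01] [-1.2000e-02  5.8242e+01] front [  0.   -99.84]
head [-6.1 -7.8 59.9]
grip [-35.8 117.4 209.8] [-42. 109. 200.] [-23. 128. 215.] want -32.4 120.7
lid [-28.1  41.1 229.6] [-25.   41.5 228.7] want -25 43.3
[ 500.81808858 -111.81575572  270.86242536] 18308 (array([   0,    0,  766, 6327,  702,  774,  831,  940, 1115, 1335, 3019,
        622,  593,  629,  655]), array([240, 245, 250, 255, 260, 265, 270, 275, 280, 285, 290, 295, 300,
       305, 310, 315]))
rim [ 494.90264697 -135.51921499] 314.31043010423645 expected [ 498.05485444 -123.69855624  285.42826172]
```

```bash
python3 - <<'E'
from h import *
from scipy.optimize import least_squares
P=np.load("w2.npy").reshape(-1,3); p,r=pose()
g=p-r.apply([0,0,19])
L=np.c_[(P-g)[:,:2]@r.as_matrix()[:2,:2]/[np.cos(.698),1],P[:,2]]  # approx forward / lateral
Q=P[(abs(np.hypot(P[:,0]-g[0],P[:,1]-g[1])-34)<12)&(P[:,2]>289)&(P[:,2]<297)]
h=np.array([np.cos(1.346),np.sin(1.346)]); l=np.array([-h[1],h[0]])
F=(Q[:,:2]-g[:2])@np.c_[h,l]; F=F[abs(F[:,1])<25]
q=least_squares(lambda q:np.hypot(F[:,0]-q[0],F[:,1]-q[1])-33.5,[0,0],loss='soft_l1').x
print(len(F),"rim offset fwd,left",q.round(1),"z",np.median(Q[:,2]),"grasp",g, F.min(0),F.max(0))
K=P[(np.hypot(P[:,0]-g[0],P[:,1]-g[1])<40)&(P[:,2]>250)&(P[:,2]<262)]; G=(K[:,:2]-g[:2])@np.c_[h,l]; print("floor",np.median(K[:,2]),G.min(0),G.max(0))
A=np.c_[K[:,:2]-K[:,:2].mean(0),np.ones(len(K))]; k=(abs(K[:,2]-np.median(K[:,2]))<3); print("tilt",np.linalg.lstsq(A[k],K[k,2],rcond=None)[0])
E
```

```text
1164 rim offset fwd,left [0.3 0.5] z 293.4718822594755 grasp [ 498.05485444 -123.69855624  285.42826172] [-22.59297237 -24.96097985] [36.73470988 24.99964463]
floor 255.92663423040767 [-16.7106183  -28.45854323] [29.99991909 29.33638402]
tilt [-5.97845326e-05  1.13620243e-02  2.55979017e+02]
```

```bash
cat >> h.py <<'E'
psi=np.radians(77.2); hd=np.array([np.cos(psi),np.sin(psi),0]); ld=np.array([-hd[1],hd[0],0]); AX=np.array([549.5,163.7,0]); UP=np.array([0,0,1.])
SEAT=AX-50*hd
def lean(deg,yaw=psi): return R.from_euler('xyz',[np.pi,-np.radians(deg),yaw])
E
python3 - <<'E'
from h import *
T=lean(44)
for back,z in [(150,75),(150,60),(2,60),(2,45)]:
    g=SEAT-back*hd+z*UP; delta(g+T.apply([0,0,19]),T)
E
```

```text
travel [-0.2117 -0.0474  0.7336] rot [ 0.0042  0.09   -0.0011]
travel [-0.2438 -0.0475  0.7719] rot [ 0.0042  0.09   -0.0011]
travel [ 0.1344 -0.0489  1.0887] rot [ 0.0042  0.09   -0.0011]
travel [ 0.1023 -0.049   1.127 ] rot [ 0.0042  0.09   -0.0011]
```

```bash
python3 -m crank '{"travel":[[-0.02,0,0.06],[-0.06,-0.01,0.18],[-0.1,-0.02,0.32],[-0.14,-0.03,0.46],[-0.18,-0.04,0.6],[-0.22,-0.047,0.71],[-0.244,-0.0475,0.772],[-0.244,-0.0475,0.772],[-0.244,-0.0475,0.772],[-0.244,-0.0475,0.772]],"rot":[[0,0,0],[0,0.02,0],[0,0.04,0],[0,0.06,0],[0.004,0.08,0],[0.004,0.09,0],[0.004,0.09,0],[0.004,0.09,0],[0.004,0.09,0],[0.004,0.09,0]],"grip":[1,1,1,1,1,1,1,1,1,1]}'
python3 - <<'E'
from h import *
T=lean(44)
for back,z in [(2,60),(2,45)]:
    g=SEAT-back*hd+z*UP; delta(g+T.apply([0,0,19]),T)
c=robot.camera("wrist"); P=wcloud(c).reshape(-1,3); cv2.imwrite("pics/w3.png",c["img"])
L=np.c_[(P-AX)@hd,(P-AX)@ld,P[:,2]]
f=L[(L[:,0]>-125)&(L[:,0]<0)&(abs(L[:,1])<85)&(L[:,2]>4)&(L[:,2]<13)]
print(len(f))
for x in (-90,-75,-60,-45):
    q=f[abs(f[:,0]-x)<5][:,1]; print(x,len(q),np.percentile(q,[1,99]) if len(q)>20 else '')
for y in (-50,-25,25,50):
    q=f[abs(f[:,1]-y)<5][:,0]; print(y,len(q),np.percentile(q,[1,99]) if len(q)>20 else '')
s=L[(L[:,2]>122)&(L[:,2]<140)&(L[:,0]<-20)&(L[:,0]>-90)&(abs(L[:,1])<40)]; print("spout",len(s),s.min(0),s.max(0), np.percentile(s,[2,98],0)) if len(s) else 0
E
```

```text
time_s: 8.52
position: [509.0, -18.3, 47.3]
orientation: [3.139, -0.767, 1.349]
wrist_force: [0.0, 0.2, -1.1]
width: 0.743
grip_force: 15.0
travel [ 0.3521 -0.0026  0.3439] rot [0.0013 0.0008 0.0016]
travel [ 0.3174 -0.0027  0.3799] rot [0.0013 0.0008 0.0016]
12814
-90 1564 [-59.69278471  60.25909315]
-75 1344 [-60.08687203  60.24929392]
-60 1297 [-59.79550493  60.33851089]
-45 1220 [-59.74939069  60.29001763]
-50 1150 [-100.52413053   -1.41767263]
-25 1038 [-100.62327236   -1.04817529]
25 1045 [-100.61202965   -1.53696195]
50 1155 [-100.47922271   -1.3847978 ]
```

View pics/w3.png

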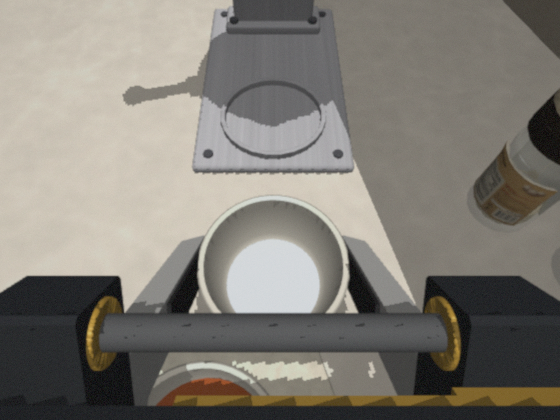

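The picture shows the ring at (273,118) straight ahead of the ramekin (273,260), and a jar to the right at (515,180). I'll check that the corridor is clear of it.

```bash
python3 - <<'E'
from h import *
for n in ("w2","scene"):
    P=np.load(n+".npy").reshape(-1,3); L=np.c_[(P-AX)@hd,(P-AX)@ld,P[:,2]]
    k=L[(L[:,2]>30)&(L[:,2]<300)&(L[:,0]>-330)&(L[:,0]<-72)&(L[:,1]<-70)&(L[:,1]>-200)]
    print(n,len(k),np.percentile(k[:,1],[90,95,98,99.5]), k[k[:,1]>np.percentile(k[:,1],97)].mean(0))
E
```

```text
w2 4750 [-145.9754905  -142.48829221 -140.93715602 -140.1189763 ] [-131.90436628 -140.65219034   60.31292579]
scene 864 [-137.61006547 -130.29168865 -123.80766817 -120.08160795] [-255.04508369 -122.44215559   62.38612511]
```

```bash
python3 -m crank '{"travel":[[0.04,0,0.04],[0.1,0,0.1],[0.17,-0.001,0.165],[0.23,-0.002,0.225],[0.29,-0.0026,0.283],[0.33,-0.0026,0.322],[0.352,-0.0026,0.344],[0.352,-0.0026,0.344],[0.345,-0.0026,0.352],[0.335,-0.0026,0.362],[0.326,-0.0026,0.371],[0.318,-0.0026,0.379],[0.318,-0.0026,0.379],[0.318,-0.0026,0.379]],"rot":[[0,0,0],[0,0,0],[0,0,0],[0,0,0],[0,0,0],[0,0,0],[0,0,0],[0,0,0],[0,0,0],[0,0,0],[0,0,0],[0,0,0],[0,0,0],[0,0,0]],"grip":[1,1,1,1,1,1,1,1,1,1,1,1,1,1]}'
python3 - <<'E'
from h import *
p,r=pose(); g=p-r.apply([0,0,19]); d=g-SEAT; print(d@hd,d@ld,d[2])
E
```

```text
time_s: 10.32
position: [540.2, 127.2, 31.5]
orientation: [3.141, -0.769, 1.349]
wrist_force: [0.8, 1.2, 0.8]
width: 0.745
grip_force: 15.0
-0.8999364517151354 0.965531127672485 45.124121846952406
```

```bash
python3 -m crank '{"travel":[[0,0,0],[0,0,0],[0,0,0],[0,0,0],[0,0,0],[0,0,0],[0,0,0]],"rot":[[0,0,0],[0,0,0],[0,0,0],[0,0,0],[0,0,0],[0,0,0],[0,0,0]],"grip":[-0.5,-0.6,-0.8,-1,-1,-1,-1]}'
python3 - <<'E'
from h import *
p,r=pose(); print(r.inv().apply(-hd*200)/300, r.inv().apply(UP)*100/300)
E
```

```text
time_s: 11.2
position: [540.0, 126.8, 31.0]
orientation: [-3.141, -0.768, 1.348]
wrist_force: [1.0, -0.1, -0.6]
width: 0.996
grip_force: 0.0
[-0.47934458 -0.00075905 -0.4633278 ] [ 2.31664105e-01 -7.70898318e-05 -2.39672376e-01]
```

```bash
python3 -m crank '{"travel":[[0,0,-0.03],[0,0,-0.09],[0,0,-0.18],[0,0,-0.3],[0,0,-0.42],[0,0,-0.54],[0,0,-0.64],[0,0,-0.64],[0,0,-0.64]],"rot":[[0,0,0],[0,0,0],[0,0,0],[0,0,0],[0,0,0],[0,0,0],[0,0,0],[0,0,0],[0,0,0]],"grip":[-1,-1,-1,-1,-1,-1,-1,-1,-1]}'
python3 - <<'E'
from h import *
from scipy.optimize import least_squares
c=robot.camera("wrist"); P=wcloud(c).reshape(-1,3); cv2.imwrite("pics/w4.png",c["img"])
L=np.c_[(P-SEAT)@hd,(P-SEAT)@ld,P[:,2]]
Q=L[(np.hypot(L[:,0],L[:,1])<45)&(L[:,2]>47)&(L[:,2]<58)]
print(len(Q),np.percentile(Q[:,2],[5,50,95]),least_squares(lambda q:np.hypot(Q[:,0]-q[0],Q[:,1]-q[1])-33.5,[0,0],loss='soft_l1').x)
A=np.c_[Q[:,:2],np.ones(len(Q))]; k=abs(Q[:,2]-52)<3; print(np.linalg.lstsq(A[k],Q[k,2],rcond=None)[0])
print(robot.read_state()["q"],robot.read_state()["position"])
E
```

```text
time_s: 12.32
position: [510.2, -2.6, 168.9]
orientation: [-3.14, -0.769, 1.349]
wrist_force: [0.4, 0.9, -0.9]
width: 1.003
grip_force: 0.0
903 [47.83128283 51.789878   53.36018101] [-1.57923365  2.42485581]
[-3.18468164e-03 -3.16056586e-04  5.17971687e+01]
[ 0.84777608  0.72874304 -0.59090687  1.98659121 -0.58919792  0.73030685
  0.62421961] [510.03526285  -2.24903337 168.68018875]
```

View pics/w4.png

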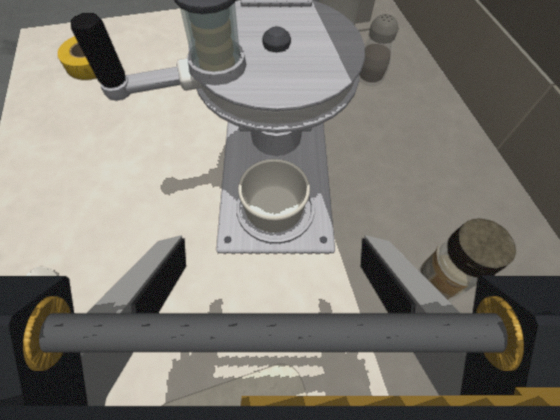

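The ramekin stands in the ring at (274,190), level, and the fingers are clear. The lever grip is at (98,48). Next is the lever, with the tool upright and the fingers loosely straddling the grip.

```bash
python3 - <<'E'
from h import *
delta([450,40,330],lean(20,np.radians(48)))
E
```

```text
travel [ 0.441  -0.2269 -0.321 ] rot [-0.35   -0.5227  0.5558]
```

```bash
python3 -m crank '{"travel":[[0.04,-0.02,-0.04],[0.11,-0.05,-0.09],[0.19,-0.09,-0.14],[0.27,-0.14,-0.2],[0.35,-0.18,-0.26],[0.41,-0.21,-0.3],[0.44,-0.227,-0.32],[0.44,-0.227,-0.32],[0.44,-0.227,-0.32]],"rot":[[0,0,0],[-0.05,-0.08,0.08],[-0.11,-0.17,0.18],[-0.18,-0.27,0.28],[-0.25,-0.37,0.4],[-0.31,-0.46,0.5],[-0.35,-0.52,0.555],[-0.35,-0.52,0.555],[-0.35,-0.52,0.555]],"grip":[-1,-1,-0.5,0,0.15,0.15,0.15,0.15,0.15]}'
python3 - <<'E'
from h import *
print(robot.read_state()["q"])
delta([424.6,158.9,300],lean(0,np.radians(12)))
E
```

```text
time_s: 13.5
position: [449.8, 39.1, 329.2]
orientation: [-3.141, -0.351, 0.838]
wrist_force: [-0.1, -0.3, -0.7]
width: 0.426
grip_force: 0.0
[ 0.44332949  0.09890233 -0.39992497  2.06133408 -0.32847816  0.79060074
 -0.47469975]
travel [ 0.1924 -0.3297  0.1741] rot [-0.1405 -0.4318  0.7916]
```

```bash
python3 -m crank '{"travel":[[0.02,-0.03,0.02],[0.05,-0.09,0.05],[0.09,-0.15,0.08],[0.13,-0.22,0.115],[0.16,-0.28,0.15],[0.192,-0.33,0.174],[0.192,-0.33,0.174],[0.192,-0.33,0.174],[0.192,-0.33,0.174]],"rot":[[-0.02,-0.05,0.1],[-0.04,-0.12,0.23],[-0.07,-0.2,0.37],[-0.09,-0.28,0.51],[-0.12,-0.36,0.66],[-0.14,-0.43,0.79],[-0.14,-0.43,0.79],[-0.14,-0.43,0.79],[-0.14,-0.43,0.79]],"grip":[0.15,0.15,0.15,0.15,0.15,0.15,0.15,0.15,0.15]}'
python3 - <<'E'
from h import *
s=robot.read_state(); print(s["q"],s["width"]*94)
c=robot.camera("wrist"); P=wcloud(c).reshape(-1,3); cv2.imwrite("pics/w5.png",c["img"])
g=P[(np.hypot(P[:,0]-424.6,P[:,1]-158.9)<30)&(P[:,2]>206)&(P[:,2]<220)]; print("grip top",len(g),g.mean(0),(g.min(0)+g.max(0))/2)
delta([424.6,158.9,174],lean(0,np.radians(12)))
E
```

```text
time_s: 14.62
position: [425.1, 157.3, 300.3]
orientation: [3.141, -0.002, 0.208]
wrist_force: [-0.1, -0.1, -0.3]
width: 0.426
grip_force: 0.0
[-0.08504595  0.25187274 -0.4190405   1.8937986   0.12088747  1.01861492
 -1.91833471] 40.07230157249517
grip top 499 [426.25637005 160.25685522 213.47951507] [425.39346504 159.97152507 211.15090409]
travel [-0.0021 -0.0053  0.4217] rot [ 0.001  -0.003  -0.0016]
```

View pics/w5.png

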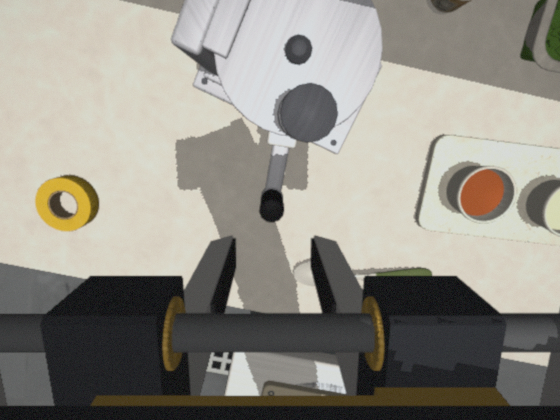

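The picture shows the grip at (271,205), midway between the finger tips (225,240)/(320,240). The tool is centred on it, so I descend.

```bash
python3 -m crank '{"travel":[[0,-0.006,0.05],[0,-0.008,0.13],[0,-0.008,0.2],[0,-0.008,0.27],[0,-0.008,0.34],[0,-0.008,0.39],[0,-0.008,0.42],[0,-0.008,0.42],[0,-0.008,0.42]],"rot":[[0,0,0],[0,0,0],[0,0,0],[0,0,0],[0,0,0],[0,0,0],[0,0,0],[0,0,0],[0,0,0]],"grip":[0.15,0.15,0.15,0.15,0.15,0.15,0.15,0.15,0.15]}'
python3 - <<'E'
from h import *
print(robot.read_state()["width"]*94)
p0,R0=pose(); a0=psi+np.radians(105); C=AX+174*UP
ts=[0,.15,.3,.45,.6,.75,.9,1.02]
for th in ts:  # th = post angle; tool centre ahead by (opening/2-10)/125
    a=a0+th+10/125/1.0*1.0
    p=C+125*np.array([np.cos(a),np.sin(a),0]); f=th/1.02
    print(th,np.round(R0.inv().apply(p-p0)/300,3),np.round(-f*40/45,3))
E
```

```text
time_s: 15.8
position: [425.5, 161.3, 175.1]
orientation: [3.141, -0.003, 0.21]
wrist_force: [-0.2, -0.5, -0.4]
width: 0.423
grip_force: 0.0
39.732713508526174
0 [-0.009  0.04   0.004] -0.0
0.15 [-0.01   0.103  0.004] -0.131
0.3 [-0.002  0.165  0.004] -0.261
0.45 [0.016 0.225 0.004] -0.392
0.6 [0.042 0.281 0.004] -0.523
0.75 [0.076 0.333 0.004] -0.654
0.9 [0.118 0.38  0.004] -0.784
1.02 [0.156 0.412 0.004] -0.889
```

```bash
python3 -m crank '{"travel":[[-0.009,0.04,0],[-0.01,0.07,0],[-0.01,0.103,0],[-0.006,0.134,0],[-0.002,0.165,0],[0.007,0.195,0],[0.016,0.225,0],[0.029,0.253,0],[0.042,0.281,0],[0.059,0.307,0],[0.076,0.333,0],[0.097,0.357,0],[0.118,0.38,0],[0.138,0.398,0],[0.156,0.412,0],[0.156,0.412,0],[0.156,0.412,0],[0.156,0.412,0]],"rot":[[0,0,0],[0,0,-0.065],[0,0,-0.13],[0,0,-0.195],[0,0,-0.26],[0,0,-0.325],[0,0,-0.39],[0,0,-0.46],[0,0,-0.52],[0,0,-0.59],[0,0,-0.65],[0,0,-0.72],[0,0,-0.78],[0,0,-0.84],[0,0,-0.89],[0,0,-0.89],[0,0,-0.89],[0,0,-0.89]],"grip":[0.15,0.15,0.15,0.15,0.15,0.15,0.15,0.15,0.15,0.15,0.15,0.15,0.15,0.15,0.15,0.15,0.15,0.15]}'
cat >> h.py <<'E'
def lever(w):
    c=robot.camera("wrist"); P=wcloud(c).reshape(-1,3)
    L=np.c_[(P-AX)@hd,(P-AX)@ld,P[:,2]]; rr=np.hypot(L[:,0],L[:,1]); a=np.arctan2(L[:,1],L[:,0])-np.radians(105)
    k=(rr>78)&(rr<108)&(abs(L[:,2]-164)<5); k2=(abs(rr-125)<8)&(L[:,2]>200)&(L[:,2]<217)
    print(w,"bar",k.sum(),np.median(a[k]) if k.sum() else '',"post",k2.sum(),np.median(a[k2]) if k2.sum() else '')
    cv2.imwrite(f"pics/{w}.png",c["img"]); return c
E
python3 - <<'E'
from h import *
lever("w6"); p,r=pose(); d=p-AX; print("tool angle",np.arctan2(d@ld,d@hd)-np.radians(105)-.08, np.hypot(d[0],d[1]), robot.read_state()["width"]*94)
p0,R0=pose(); a0=psi+np.radians(105); C=AX+p0[2]*UP
for th in [.9,.75,.6,.45,.3,.15,0,-.08]:
    a=a0+th+.08; p=C+125*np.array([np.cos(a),np.sin(a),0]); f=max(th,0)/1.02
    print(th,np.round(R0.inv().apply(p-p0)/300,3),np.round((1-f)*40/45,3))
E
```

```text
time_s: 18.05
position: [492.8, 48.8, 174.1]
orientation: [-3.139, 0.004, 0.909]
wrist_force: [-6.6, 0.3, 1.2]
width: 0.429
grip_force: 2.7
w6 bar 1503 0.9951712794328538 post 2043 1.0077282632626154
tool angle 0.9935342685223315 128.1269712105296 39.897559871824974
0.9 [ 0.004 -0.041  0.   ] 0.105
0.75 [ 0.002 -0.103  0.   ] 0.235
0.6 [ 0.009 -0.165  0.   ] 0.366
0.45 [ 0.026 -0.225  0.   ] 0.497
0.3 [ 0.051 -0.282  0.   ] 0.627
0.15 [ 0.084 -0.335  0.   ] 0.758
0 [ 0.125 -0.382  0.   ] 0.889
-0.08 [ 0.15  -0.405  0.   ] 0.889
```

```bash
python3 -m crank '{"travel":[[0.004,-0.041,0],[0.003,-0.072,0],[0.002,-0.103,0],[0.005,-0.134,0],[0.009,-0.165,0],[0.017,-0.195,0],[0.026,-0.225,0],[0.038,-0.254,0],[0.051,-0.282,0],[0.067,-0.309,0],[0.084,-0.335,0],[0.104,-0.359,0],[0.125,-0.382,0],[0.148,-0.404,0],[0.148,-0.404,0],[0.148,-0.404,0],[0.148,-0.404,0],[0.148,-0.404,0],[0.148,-0.404,0]],"rot":[[0,0,0.105],[0,0,0.17],[0,0,0.235],[0,0,0.3],[0,0,0.366],[0,0,0.43],[0,0,0.497],[0,0,0.56],[0,0,0.627],[0,0,0.69],[0,0,0.758],[0,0,0.82],[0,0,0.889],[0,0,0.889],[0,0,0.889],[0,0,0.889],[0,0,0.889],[0,0,0.889],[0,0,0.889]],"grip":[0.15,0.15,0.15,0.15,0.15,0.15,0.15,0.15,0.15,0.15,0.15,0.15,0.15,0.15,0.15,0.15,0.15,0.15,0.15]}'
python3 - <<'E'
from h import *
lever("w7")
c=robot.camera("scene"); cv2.imwrite("pics/s7.png",cv2.resize(c["img"][210:340,110:250],None,fx=4,fy=4,interpolation=3)); P=cloud(c)
for d in robot.recognise("scene","tablet_1"): print(d)
L=P.reshape(-1,3)-SEAT-[-1.5,0,0]; k=(np.hypot(L[:,0],L[:,1])<27)&(L[:,2]<48)&(L[:,2]>5); print(np.sort(L[k,2]).round()[::5])
p0,R0=pose(); a0=psi+np.radians(105); C=AX+p0[2]*UP; print(p0)
for th in [0,.15,.3,.45,.6,.75,.9,1.03]:
    a=a0+th+.08; p=C+126*np.array([np.cos(a),np.sin(a),0]); f=max(th,0)/1.02
    print(th,np.round(R0.inv().apply(p-p0)/300,3))
E
```

```text
time_s: 20.48
position: [428.3, 159.4, 174.5]
orientation: [3.141, -0.002, 0.21]
wrist_force: [0.0, -0.3, -0.4]
width: 0.422
grip_force: 0.0
w7 bar 1623 -0.019953905521435944 post 2076 -0.035935776662464836
[ 5. 10. 11. 12. 12. 13. 13. 14. 16. 25. 26.]
[428.28820206 159.5901027  174.51248422]
0 [-0.02   0.032 -0.   ]
0.15 [-0.021  0.095 -0.   ]
0.3 [-0.013  0.158  0.   ]
0.45 [0.005 0.218 0.   ]
0.6 [0.031 0.275 0.   ]
0.75 [0.066 0.328 0.   ]
0.9 [0.108 0.375 0.   ]
1.03 [0.15  0.41  0.001]
```

View pics/s7.png

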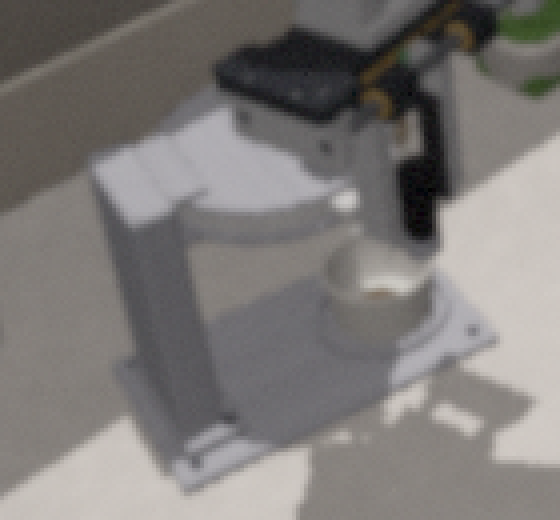

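A brown spot inside the ramekin at (378,292) is the first tablet, and the lever is back at rest. Second stroke.

```bash
python3 -m crank '{"travel":[[-0.02,0.032,0],[-0.021,0.064,0],[-0.021,0.095,0],[-0.017,0.127,0],[-0.013,0.158,0],[-0.004,0.188,0],[0.005,0.218,0],[0.018,0.247,0],[0.031,0.275,0],[0.048,0.302,0],[0.066,0.328,0],[0.087,0.352,0],[0.108,0.375,0],[0.13,0.394,0],[0.148,0.408,0],[0.148,0.408,0],[0.148,0.408,0],[0.148,0.408,0]],"rot":[[0,0,0],[0,0,-0.065],[0,0,-0.13],[0,0,-0.195],[0,0,-0.26],[0,0,-0.325],[0,0,-0.39],[0,0,-0.46],[0,0,-0.52],[0,0,-0.59],[0,0,-0.65],[0,0,-0.72],[0,0,-0.78],[0,0,-0.84],[0,0,-0.89],[0,0,-0.89],[0,0,-0.89],[0,0,-0.89]],"grip":[0.15,0.15,0.15,0.15,0.15,0.15,0.15,0.15,0.15,0.15,0.15,0.15,0.15,0.15,0.15,0.15,0.15,0.15]}'
python3 - <<'E'
from h import *
lever("w8")
p0,R0=pose(); print(p0); a0=psi+np.radians(105); C=AX+p0[2]*UP
for th in [.9,0,-.08]:
    a=a0+th+.08; p=C+126*np.array([np.cos(a),np.sin(a),0]); print(th,np.round(R0.inv().apply(p-p0)/300,3))
E
```

```text
time_s: 22.88
position: [492.9, 48.1, 173.6]
orientation: [-3.138, 0.005, 0.91]
wrist_force: [-5.5, 0.7, 0.2]
width: 0.424
grip_force: 2.7
w8 bar 1511 0.9994194550285305 post 2116 1.0086886910996407
[492.85136949  48.1447612  173.6310618 ]
0.9 [ 0.002 -0.042  0.   ]
0 [ 0.125 -0.386  0.001]
-0.08 [ 0.15  -0.409  0.001]
```

```bash
python3 -m crank '{"travel":[[0.003,-0.041,0],[0.002,-0.072,0],[0.001,-0.103,0],[0.005,-0.134,0],[0.009,-0.165,0],[0.017,-0.195,0],[0.026,-0.226,0],[0.038,-0.255,0],[0.051,-0.284,0],[0.067,-0.311,0],[0.084,-0.337,0],[0.104,-0.362,0],[0.125,-0.386,0],[0.142,-0.402,0],[0.142,-0.402,0],[0.142,-0.402,0],[0.142,-0.402,0]],"rot":[[0,0,0.105],[0,0,0.17],[0,0,0.235],[0,0,0.3],[0,0,0.366],[0,0,0.43],[0,0,0.497],[0,0,0.56],[0,0,0.627],[0,0,0.69],[0,0,0.758],[0,0,0.82],[0,0,0.889],[0,0,0.889],[0,0,0.889],[0,0,0.889],[0,0,0.889]],"grip":[0.15,0.15,0.15,0.15,0.15,0.15,0.15,0.15,0.15,0.15,0.15,0.15,0.15,0.15,0.15,0.15,0.15]}'
python3 -m crank '{"travel":[[0,0,-0.05],[0,0,-0.12],[0,0,-0.22],[0,0,-0.32],[0,0,-0.42],[-0.15,0,-0.5],[-0.3,0,-0.5],[-0.3,0,-0.5],[-0.3,0,-0.5]],"rot":[[0,0,0],[0,0,0],[0,0,0],[0,0,0],[0,0,0],[0,0,0],[0,0,0],[0,0,0],[0,0,0]],"grip":[0.15,0.15,0.15,0.15,0.15,0.15,0.15,0.15,0.15]}'
python3 - <<'E'
from h import *
lever("w9")
c=robot.camera("scene"); cv2.imwrite("pics/s9.png",cv2.resize(c["img"][210:340,110:250],None,fx=4,fy=4,interpolation=3))
E
```

```text
time_s: 25.05
position: [428.3, 156.3, 174.5]
orientation: [3.141, -0.002, 0.211]
wrist_force: [-0.0, -0.2, -1.0]
width: 0.426
grip_force: 0.0
time_s: 26.18
position: [340.8, 138.0, 324.6]
orientation: [3.141, -0.004, 0.211]
wrist_force: [1.0, -0.5, -0.4]
width: 0.427
grip_force: 0.0
w9 bar 606 -0.01318293307182783 post 459 -0.008778596398245853
```

View pics/s9.png

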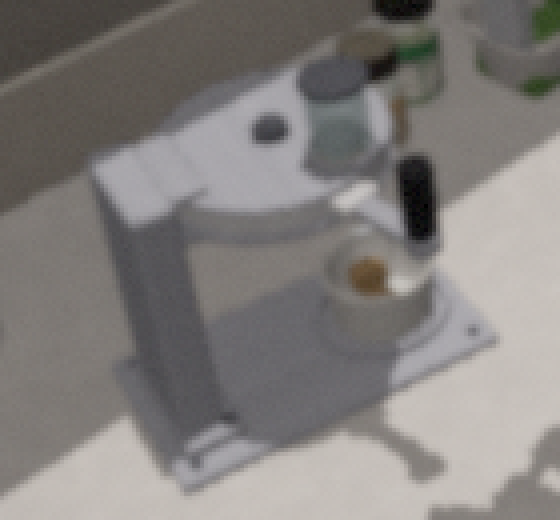

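The picture shows more brown in the ramekin than before, at (368,275), so the second tablet is in. The lever is at rest at (418,200), the ramekin is in the ring and the arm is clear, so I hand in.

```bash
python3 -c "
from station import robot
print(robot.finish_job())"
```

```text
the job is handed in; nothing more can be done
None
```

I put the empty ramekin upright in the ring and swung the lever to about 1.0 rad and fully back twice; the camera shows tablets in the ramekin, and the job was handed in at about 26 s with the arm clear, though no verdict came back.

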